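Lay the ice slab back on the carving easel

ROBOT

A 6-joint arm with a two-finger parallel gripper is mounted at the origin on the work surface. World frame = base frame: x ahead of the robot, y to its left, z up, the work surface at z = 0. Lengths are in m, angles in rad, forces in N, time in s.
With the tool pointing down it reaches from about 0.325 to 0.9 m from the base axis. Payload 3.5 kg.
Tool frame: the origin (TCP) lies at the very end of the fingers, on their centre line; the grasp point (between the pads) lies 19 mm behind it; z points along the fingers, y is the line along which they close (so a half turn about z gives the same grasp; the last joint's range is limited). The gripper opens to 85 mm and grips with 20 to 120 N. Pads are 22 mm wide; open, the fingers measure 114 mm over their backs; the gripper's body (76 mm by 85 mm) begins 54 mm behind the grasp point. The pads swing forward as they close: fully open they stand 13 mm farther back than shut.
Start: joints at [-1.275, 0.276, -0.026, 1.268, 0, 1.467], TCP at [0.243, -0.576, 0.231] pointing down, gripper open.
Joint ranges: [-3.12, 3.12], [-0.85, 1.88], [-1.08, 1.24], [-1.95, 2.15], [-1.57, 1.53], [-3.14, 3.14]. Speed limits (rad/s): [2.57, 2.57, 3.14, 3.14, 3.14, 3.14].

INTERFACE

Orientations are given as a unit quaternion [w, x, y, z].
In Python, from bench import bot gives the robot as it stands. Calls block until the motion is done:
- bot.goto(position, orientation): joint-space move of the TCP to a pose.
- bot.line_to(position, attitude=None, vel=0.15, contact_N=None): straight line of the TCP; attitude=None keeps the orientation; vel is the mean speed in m/s. With contact_N (N) it stops when the force on the tool has changed by that much, and returns True; else False.
- bot.movej(angles): joint-space move.
- bot.grip(opening): opening from 0.0 (shut) to 1.0 (fully open); the grip force is fixed at half the most; returns when the fingers have stopped.
- bot.pause(seconds).
- bot.solve_ik(position, orientation): joint angles nearest the present ones, or None.
- bot.capture(name): name is "scene" or "side" or "wrist"; returns a dict with "color" (400x640x3 uint8, blue, green, red), "z_map" (400x640 float32, m along the optical axis (not along the pixel's ray), 0 where there is no reading), "intrinsics" (3x3 intrinsics, pixels), "R" (3x3) and "t" (3): a world point X has camera coordinates R X + t. Camera axes: x right, y down, z forward; pixel columns grow to the right and rows downward; lengths in m; the calibration is good to about 2 mm. A picture is of the moment at which its call begins.
A pose or a line that the arm cannot do raises bot.PlanningError and nothing moves.
- bot.job_done(): hands the job in; it is judged then, once.
Readings, each from a call of its own:
- bot.current_time(): time.
- bot.current_joints(): joint angles.
- bot.current_dq(): joint speeds.
- bot.current_tau(): joint torques, N m.
- bot.current_position(): TCP position.
- bot.current_tool_rot(): TCP orientation.
- bot.current_ft_force(): force on the tool from outside, world axes, zero at the start.
- bot.current_wrist_torque(): the same for the moment, N m.
- bot.current_opening(): opening from 0.0 (shut) to 1.0 (fully open).
- bot.current_finger_force(): force on a finger pad.
Only numpy, scipy, OpenCV 4.12 (cv2) and the standard library are available. Lean on these libraries where they do the work, as an engineer would, in place of code of your own. Each camera call takes 0.05 s, during which the arm holds its last target. There are 200 camera calls.

TASK

Tip the standing ice slab over with the fingers, towards the black sloping bed, and ease it down gently so that it comes to rest with its broad face flat on the bed and its foot still in the pocket behind it, kept by the yellow stop. Stay with it on the way down so it never drops freely, and do it by pushing and steadying only: do not pinch, lift or carry the slab. Leave the white bottle, steel cup and chisel where they are, and finish clear of everything.

Things in the scene. Friction and masses are not known exactly. Their poses are not given: they have to be found in the camera images.
- slab: Pale blue frosted ice slab, slippery (friction about 0.3), 25 mm thick (x) x 70 wide (y) x 220 tall (z), about 0.35 kg. Origin: centre of its foot; z points from foot to top end. It starts upright in the easel's pocket, broad face to the bed, axes nearly parallel to the easel's. Nothing holds it: past about 7 degrees of tilt it falls by itself.
- slab_top (a point): Centre of the slab's top end face, 220 mm above the foot origin when upright.
- easel: Fixed blue carving easel, base plate 170 x 130 mm, 8 mm thick. z up; its -x is the way the slab is to be tipped (roughly towards the robot); y runs along the bed's low edge. Origin on the table, straight below the middle of the low edge of the sloping bed.
- bed_mid (a point): Middle of the black rubber bed's flat upper face. The bed is 100 mm wide (y), its low edge at easel x = 0 is 20 mm above the table; it rises towards easel -x at 25 degrees from level for 110 mm, to x = -100 mm, 66 mm high. The laid slab's long axis is about 65 degrees from vertical and its top end overhangs the bed by about 85 mm, with free room below and beside it.
- pocket (a point): Middle of the foot pocket's floor, 8 mm above the table: 36 mm long, from a 12 mm high step under the bed's low edge (easel x = 0) to the yellow stop bar (x = 36 mm, top 30 mm above the table); 100 mm wide between yellow cheeks (22 mm high). As the slab tips it leans over the bed's low edge and its foot slides back on this floor; laid down, its foot's lower edge lies at x = 26 to 36 mm.
- spray: White plastic bottle with blue cap, 64 mm diameter, 190 mm tall, loose, standing to one side of the easel, left or right. Origin at the centre of its underside. Leave alone.
- mug: Steel cup, 76 mm diameter, 90 mm tall, loose, standing on the easel's other side. Origin at the centre of its underside. Leave alone.
- chisel: Flat ice chisel with wooden handle, about 230 mm long (its x), 30 mm wide, 24 mm high, lying loose on the table behind the yellow stop. Origin near the blade end of the handle, on its underside. Leave alone.
Things that resemble listed ones, but are neither listed nor needed, are in the scene too. There is more than one size of the slab; the job needs the largest.

How it is judged:
By the outcome, as a careful person would: the job done as asked, in the order asked, and still so for the second after the job is handed in, with the robot touching nothing.
It also fails if it takes over 48 s, if anything falls off the work surface, if the arm or the gripper's body presses on something with over 40 N, if the wrist force passes 120 N, or if a joint passes its speed limit or range.

## Working session

There is one attempt and no reset: what is moved stays moved. The work goes in short steps, each a Python script; the robot and the scene stay as the last script left them, time stands still between calls to the robot, and variables do not carry over. Pictures are saved under pics/ and viewed, at most 10 in all, crops included, and the job is handed in when it is done.

```bash
ls; mkdir -p pics; python3 - <<'E'
from bench import bot
import cv2,numpy as np
for n in("scene","side"):
    c=bot.capture(n); cv2.imwrite(f"pics/{n}0.png",c["color"]); np.savez(f"{n}0.npz",**c)
    print(n,-c["R"].T@c["t"],c["R"][2])
print(bot.current_time(),bot.current_tool_rot())
E
```

```text
pics
scene [ 1.09374189 -0.15238751  0.6906565 ] [-0.58482201  0.28865258 -0.75806524]
side [ 0.64275571 -0.70515877  0.69308272] [ 0.01523085  0.812467   -0.58280819]
0.1 [-1.05964381e-03  9.80188418e-01  1.98064469e-01 -8.57558473e-05]
```

View pics/scene0.png

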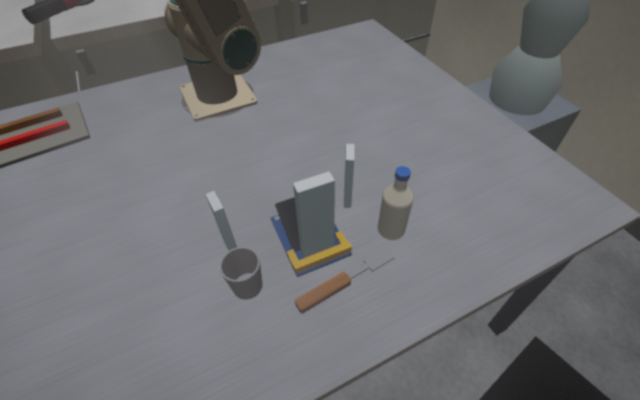

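View pics/side0.png

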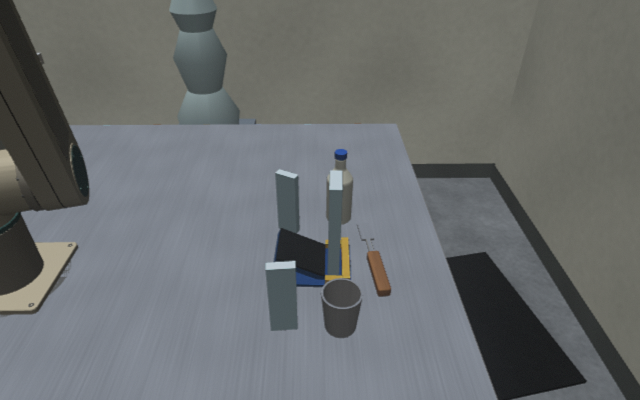

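The slab stands in the easel at scene (316,215), with the bottle at (395,210), cup at (242,275) and chisel at (325,290). Smaller decoy slabs stand at (222,220) and (350,176), one on each side of the bed. Next I'll take enlarged crops and a point cloud.

```bash
cat > h.py <<'E'
import numpy as np,cv2
def cloud(c):
    K,R,t,z=c["intrinsics"],c["R"],c["t"],c["z_map"]
    v,u=np.mgrid[:z.shape[0],:z.shape[1]]
    P=np.stack([(u-K[0,2])/K[0,0]*z,(v-K[1,2])/K[1,1]*z,z],-1)
    return (P-t)@R
def proj(c,X):
    p=np.atleast_2d(X)@c["R"].T+c["t"]; p=p@c["intrinsics"].T; return p[:,:2]/p[:,2:]
E
python3 - <<'E'
from h import *
a=np.load("scene0.npz");b=np.load("side0.npz")
im1=cv2.resize(a["color"][140:320,200:420],None,fx=3.6,fy=3.6,interpolation=cv2.INTER_CUBIC)[:600,:800]
cv2.imwrite("pics/s1.png",im1[:600])
cv2.imwrite("pics/s2.png",cv2.resize(b["color"][140:340,260:400],None,fx=3,fy=3,interpolation=cv2.INTER_CUBIC))
A=cloud(a);B=cloud(b)
def g(n,M,pts):
    for u,v in pts: print(n,(u,v),M[v,u].round(3))
g("scene",A,[(316,184),(300,182),(330,178),(316,220),(303,240),(330,235),(288,225),(320,258),(345,245),(295,263),(349,150),(349,190),(215,197),(225,230),(402,172),(395,215),(240,255),(245,285),(320,292)])
g("side",B,[(336,175),(300,240),(310,265),(320,275),(286,174),(288,210),(282,268),(283,300),(341,155),(340,310),(378,270)])
E
```

```text
scene (316, 184) [0.698 0.025 0.227]
scene (300, 182) [0.681 0.002 0.227]
scene (330, 178) [0.696 0.053 0.226]
scene (316, 220) [0.701 0.02  0.131]
scene (303, 240) [ 0.7   -0.01   0.084]
scene (330, 235) [0.704 0.048 0.066]
scene (288, 225) [ 0.62  -0.013  0.039]
scene (320, 258) [0.723 0.015 0.029]
scene (345, 245) [0.719 0.076 0.031]
scene (295, 263) [ 0.71  -0.036  0.03 ]
scene (349, 150) [0.585 0.156 0.16 ]
scene (349, 190) [0.611 0.146 0.063]
scene (215, 197) [ 0.581 -0.136  0.159]
scene (225, 230) [ 0.614 -0.141  0.095]
scene (402, 172) [0.716 0.196 0.192]
scene (395, 215) [0.736 0.183 0.091]
scene (240, 255) [ 0.665 -0.132  0.068]
scene (245, 285) [ 0.73  -0.145  0.064]
scene (320, 292) [ 0.788 -0.018  0.022]
side (336, 175) [0.694 0.037 0.23 ]
side (300, 240) [0.62  0.06  0.047]
side (310, 265) [ 0.642 -0.009  0.037]
side (320, 275) [ 0.663 -0.024  0.022]
side (286, 174) [0.59  0.154 0.161]
side (288, 210) [0.591 0.144 0.068]
side (282, 268) [ 0.595 -0.149  0.163]
side (283, 300) [ 0.593 -0.149  0.084]
side (341, 155) [0.714 0.189 0.189]
side (340, 310) [ 0.694 -0.177  0.087]
side (378, 270) [ 0.785 -0.015  0.026]
```

View pics/s1.png

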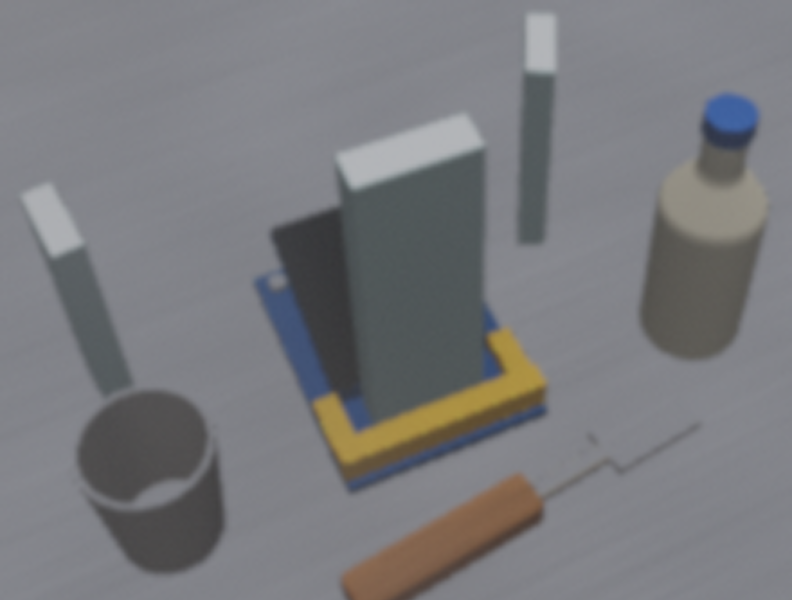

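View pics/s2.png

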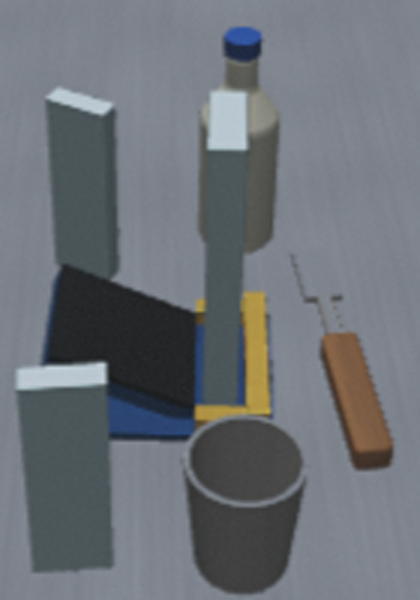

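The crops confirm an upright slab with its back face open, and the bed black and rising towards the robot. I'll fit the planes, then check IK along the tipping arc. One open finger goes on each side of the slab, with slack: the rear one pushes and the front one steadies.

```bash
cat >> h.py <<'E'
from scipy.spatial.transform import Rotation as Ro
def plane(P):
    c=np.median(P,0)
    for _ in range(3):
        m=P.mean(0); n=np.linalg.svd(P-m,full_matrices=False)[2][2]
        d=(P-m)@n; P=P[abs(d)<max(2*np.std(d),1e-3)]
    return m,n*np.sign(n[0])
E
python3 - <<'E'
from h import *
a=np.load("scene0.npz");b=np.load("side0.npz")
A=cloud(a);B=cloud(b)
def box(P,lo,hi): return ((P>lo)&(P<hi)).all(-1)
# slab back face (scene), side face (side), top
m,n=plane(A[box(A,[.67,-.03,.06],[.74,.08,.215])]);yaw=np.arctan2(n[1],n[0]);print("slab back",m.round(4),n.round(3),np.degrees(yaw))
T=np.concatenate([A[box(A,[.66,-.03,.218],[.74,.09,.24])],B[box(B,[.66,-.03,.222],[.74,.09,.24])]])
for nm,C,M in(("scene",a,A),("side",b,B)):
    col=C["color"].astype(int)
    bm=box(M,[.56,-.06,.02],[.70,.1,.075])&(col.max(-1)<70)
    if bm.sum()>50:
        mm,nn=plane(M[bm]);print(nm,"bed",bm.sum(),mm.round(4),nn.round(3),np.degrees(np.arctan2(nn[1],nn[0])),"tilt",np.degrees(np.arccos(abs(nn[2]))))
    ye=(col[...,2]-col[...,0]>60)&box(M,[.64,-.08,.015],[.78,.12,.05])
    P=M[ye&(M[...,2]>.026)];print(nm,"yellow",len(P))
    for th in(-4,0,4,8):
        r=np.radians(th);e=P[:,:2]@np.array([[np.cos(r),-np.sin(r)],[np.sin(r),np.cos(r)]]);print(th,np.percentile(e,[2,98],axis=0).round(4).tolist())
r=Ro.from_euler("z",-yaw)
for nm,P in(("back",A[box(A,[.67,-.03,.06],[.74,.08,.215])]),("top",T)):
    e=r.apply(P);print(nm,len(P),np.percentile(e,[2,50,98],axis=0).round(4).tolist())
E
```

```text
slab back [0.702  0.0211 0.1443] [ 0.998 -0.058 -0.001] -3.3125496764409714
scene bed 623 [ 0.6145 -0.006   0.0463] [ 0.422 -0.022  0.906] -3.02224686426134 tilt 24.98291204640578
scene yellow 434
-4 [[0.7052, 0.0102], [0.7218, 0.1335]]
0 [[0.7077, -0.0396], [0.7259, 0.0836]]
4 [[0.7041, -0.0894], [0.7291, 0.0335]]
8 [[0.6971, -0.1388], [0.7289, -0.017]]
side bed 1588 [0.6235 0.0256 0.0448] [ 0.424 -0.019  0.905] -2.630077393419223 tilt 25.118043747084446
side yellow 299
-4 [[0.7056, 0.0111], [0.7727, 0.1332]]
0 [[0.7085, -0.039], [0.7746, 0.083]]
4 [[0.705, -0.0891], [0.7738, 0.0324]]
8 [[0.6975, -0.1391], [0.7682, -0.0183]]
back 1887 [[0.6816, 0.0279, 0.064], [0.6995, 0.0585, 0.1475], [0.701, 0.0954, 0.2127]]
top 851 [[0.6769, 0.0282, 0.2192], [0.6907, 0.0599, 0.2282], [0.7006, 0.0957, 0.2305]]
```

```bash
cat >> h.py <<'E'
YAW=np.radians(-3.2); EX,EY=.672,.061; F0=.003
Rz=Ro.from_euler("z",YAW)
def pose(deg,s=.178,d=0.,tool=None,sgn=1):
    """tool on slab axis, TCP s above foot, shifted d along slab normal (to the back); tool tilt may differ"""
    th=np.radians(deg); u=np.array([-np.sin(th),0,np.cos(th)]); n=np.array([np.cos(th),0,np.sin(th)])
    f=max(F0,.012*np.tan(th))
    p=np.array([EX+f,EY,.008])+.0125*n+s*u+d*n
    tt=np.radians(deg if tool is None else tool)
    z=-np.array([-np.sin(tt),0,np.cos(tt)]); y=sgn*np.array([np.cos(tt),0,np.sin(tt)])
    q=(Rz*Ro.from_matrix(np.c_[np.cross(y,z),y,z])).as_quat()
    return Rz.apply(p),q[[3,0,1,2]]
E
python3 - <<'E'
from h import *
from bench import bot
for sgn in(1,-1):
  for deg,s,tool in((0,.26,0),(0,.178,0),(20,.178,20),(40,.178,40),(50,.178,50),(60,.178,60),(66,.178,66),(66,.26,66),(66,.178,50),(66,.26,50),(66,.178,40)):
    p,q=pose(deg,s,0,tool,sgn); j=bot.solve_ik(p,q)
    print(sgn,deg,s,tool,p.round(3),None if j is None else np.round(j,2))
E
```

```text
1 0 0.26 0 [0.69  0.023 0.268] [-0.06  0.38  0.19  1.38  0.    1.57]
1 0 0.178 0 [0.69  0.023 0.186] [-0.06  0.42  0.07  1.23  0.    1.57]
1 20 0.178 20 [0.63  0.026 0.18 ] [-0.06  0.1  -0.4   0.71  0.    1.56]
1 40 0.178 40 [0.58  0.029 0.152] [-0.06 -0.08 -0.83  0.13  0.01  1.56]
1 50 0.178 50 [0.561 0.03  0.132] [-0.07 -0.07 -1.03 -0.26  0.01  1.56]
1 60 0.178 60 [0.547 0.03  0.108] None
1 66 0.178 66 [0.544 0.031 0.092] None
1 66 0.26 66 [0.469 0.035 0.125] None
1 66 0.178 50 [0.544 0.031 0.092] None
1 66 0.26 50 [0.469 0.035 0.125] None
1 66 0.178 40 [0.544 0.031 0.092] [-0.07 -0.03 -0.96 -0.06  0.01  1.56]
-1 0 0.26 0 [0.69  0.023 0.268] [-0.06  0.38  0.19  1.38  0.   -1.58]
-1 0 0.178 0 [0.69  0.023 0.186] [-0.06  0.42  0.07  1.23  0.   -1.58]
-1 20 0.178 20 [0.63  0.026 0.18 ] [-0.06  0.1  -0.4   0.71  0.   -1.58]
-1 40 0.178 40 [0.58  0.029 0.152] [-0.06 -0.08 -0.83  0.13  0.01 -1.58]
-1 50 0.178 50 [0.561 0.03  0.132] [-0.07 -0.07 -1.03 -0.26  0.01 -1.58]
-1 60 0.178 60 [0.547 0.03  0.108] None
-1 66 0.178 66 [0.544 0.031 0.092] None
-1 66 0.26 66 [0.469 0.035 0.125] None
-1 66 0.178 50 [0.544 0.031 0.092] None
-1 66 0.26 50 [0.469 0.035 0.125] None
-1 66 0.178 40 [0.544 0.031 0.092] [-0.07 -0.03 -0.96 -0.06  0.01 -1.58]
```

```bash
cat >> h.py <<'E'
def plan(th_deg,tau_deg,s,slack,bias=0.,sgn=1):
    """returns TCP, quat, gap: fingers straddle the slab at tilt th with total slack, tool tilted tau"""
    th,ta=np.radians([th_deg,tau_deg])
    u=np.array([-np.sin(th),np.cos(th)]);n=np.array([np.cos(th),np.sin(th)])
    t=np.array([-np.sin(ta),np.cos(ta)]);m=np.array([np.cos(ta),np.sin(ta)])
    F=np.array([max(F0,.012*np.tan(th)),.008])
    tip=(F+.0125*n+s*u)@t
    g=np.array([F+a*n+b*u for a in np.linspace(0,.025,26) for b in np.linspace(.1,.22,241)])
    g=(g@m)[g@t>=tip]; lo,hi=g.min(),g.max()
    p=tip*t+((lo+hi)/2+bias)*m
    _,q=pose(0,tool=tau_deg,sgn=sgn)
    return Rz.apply([EX+p[0],EY,p[1]]),q,hi-lo+slack
E
python3 - <<'E'
from h import *
from bench import bot
for tm in(34,38,42):
  for th,s in((30,.18),(40,.18),(50,.182),(58,.188),(66,.19),(68,.19)):
    p,q,g=plan(th,min(th,tm),s,.01); j=bot.solve_ik(p,q)
    print(tm,th,p.round(3),round(g,4),None if j is None else np.round(j[1:4],2))
  t=Ro.from_quat(q[[1,2,3,0]]).apply([0,0,1])
  for r in(.04,.08,.12):
    j=bot.solve_ik(p-r*t,q); print("  ret",r,None if j is None else np.round(j[1:4],2))
E
```

```text
34 30 [0.602 0.027 0.17 ] 0.035 [-0.02 -0.62  0.44]
34 40 [0.577 0.029 0.153] 0.0391 [-0.07 -0.75  0.3 ]
34 50 [0.554 0.03  0.132] 0.0455 [-0.08 -0.81  0.24]
34 58 [0.536 0.031 0.115] 0.0481 [-0.08 -0.86  0.2 ]
34 66 [0.528 0.032 0.093] 0.0511 [-0.06 -0.9   0.13]
34 68 [0.528 0.032 0.087] 0.052 [-0.04 -0.91  0.11]
  ret 0.04 [-0.16 -0.91  0.22]
  ret 0.08 [-0.26 -0.9   0.34]
  ret 0.12 [-0.37 -0.88  0.46]
38 30 [0.602 0.027 0.17 ] 0.035 [-0.02 -0.62  0.44]
38 40 [0.578 0.029 0.153] 0.0364 [-0.08 -0.8   0.19]
38 50 [0.555 0.03  0.132] 0.0429 [-0.09 -0.87  0.13]
38 58 [0.537 0.031 0.115] 0.046 [-0.09 -0.92  0.08]
38 66 [0.529 0.032 0.093] 0.0492 [-0.06 -0.96  0.01]
38 68 [0.528 0.032 0.087] 0.0502 [-0.05 -0.97 -0.01]
  ret 0.04 [-0.17 -0.97  0.11]
  ret 0.08 [-0.29 -0.97  0.23]
  ret 0.12 [-0.41 -0.95  0.36]
42 30 [0.602 0.027 0.17 ] 0.035 [-0.02 -0.62  0.44]
42 40 [0.578 0.029 0.154] 0.035 [-0.09 -0.83  0.13]
42 50 [0.556 0.03  0.133] 0.0403 [-0.1  -0.92  0.01]
42 58 [0.538 0.031 0.116] 0.0438 [-0.1  -0.97 -0.04]
42 66 [0.529 0.032 0.093] 0.0473 [-0.06 -1.01 -0.12]
42 68 [0.529 0.032 0.087] 0.0483 [-0.04 -1.02 -0.14]
  ret 0.04 [-0.18 -1.03 -0.02]
  ret 0.08 [-0.31 -1.03  0.12]
  ret 0.12 [-0.45 -1.02  0.26]
```

```bash
python3 - <<'E'
from h import *
from bench import bot
p,q=pose(0,.32); bot.goto(p,q); bot.grip(.62)
p,q=pose(0,.26); bot.line_to(p,vel=.12)
print(bot.current_time(),bot.current_position(),p,bot.current_opening())
c=bot.capture("side"); np.savez("side1.npz",**c)
s=bot.capture("scene"); np.savez("scene1.npz",**s)
a=cv2.resize(c["color"][60:260,270:400],None,fx=3,fy=3,interpolation=cv2.INTER_CUBIC)
b=cv2.resize(s["color"][100:300,240:370],None,fx=3,fy=3,interpolation=cv2.INTER_CUBIC)
cv2.imwrite("pics/a1.png",np.hstack([a,b]))
E
```

```text
3.8333 [0.69003301 0.02255405 0.26841002] [0.68983314 0.0225276  0.268     ] 0.6242305951795698
```

View pics/a1.png

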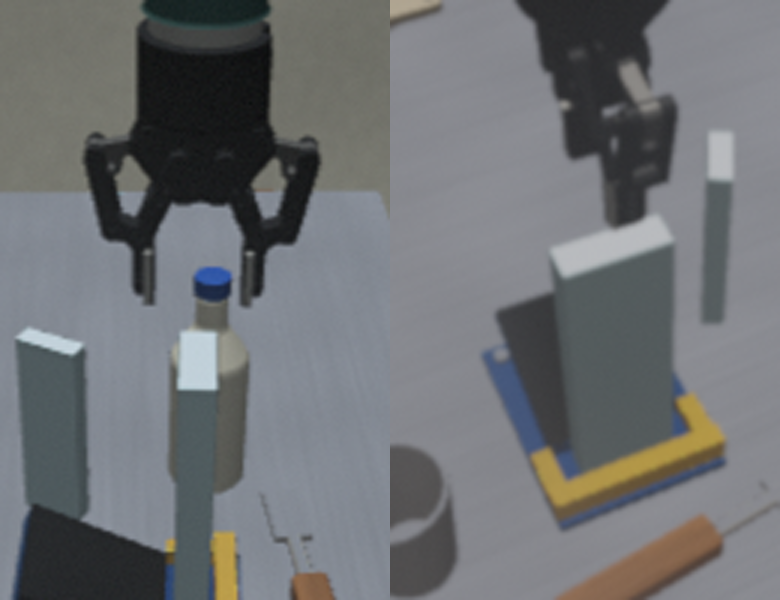

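The view shows the fingers centred on the slab: inner faces at columns 153 and 243, slab at 178–217. Now I'll descend, narrow the gap leaving slack, and tip the first part.

```bash
python3 - <<'E'
from h import *
from bench import bot
p,q=pose(0,.178); print("hit",bot.line_to(p,vel=.06,contact_N=4))
bot.grip(.41); print(bot.current_opening(),bot.current_finger_force(),bot.current_ft_force())
for th in range(3,25,3):
    p,q,g=plan(th,th,.178,.010); bot.line_to(p,q,vel=.025)
    print(th,round(bot.current_time(),2),np.round(bot.current_ft_force(),2),np.round(bot.current_finger_force(),2))
c=bot.capture("side"); s=bot.capture("scene")
a=cv2.resize(c["color"][100:300,250:380],None,fx=3,fy=3,interpolation=cv2.INTER_CUBIC)
b=cv2.resize(s["color"][100:300,240:370],None,fx=3,fy=3,interpolation=cv2.INTER_CUBIC)
cv2.imwrite("pics/a2.png",np.hstack([a,b]))
E
```

```text
hit False
0.40711356684305633 0.0 [ 0.12792595 -0.00394019 -0.51638926]
3 6.29 [-0.04 -0.29 -0.26] 0.07
6 6.82 [ 0.24 -0.23 -0.23] 0.0
9 7.34 [ 0.15  0.38 -1.02] 0.07
12 7.87 [-0.16  0.24 -0.02] 0.12
15 8.38 [-0.31  0.84 -0.77] 0.17
18 8.88 [ 0.01  0.75 -1.  ] 0.22
21 9.38 [-0.07 -0.41 -0.61] 0.26
24 9.88 [-0.54 -0.86 -0.46] 0.31
```

View pics/a2.png

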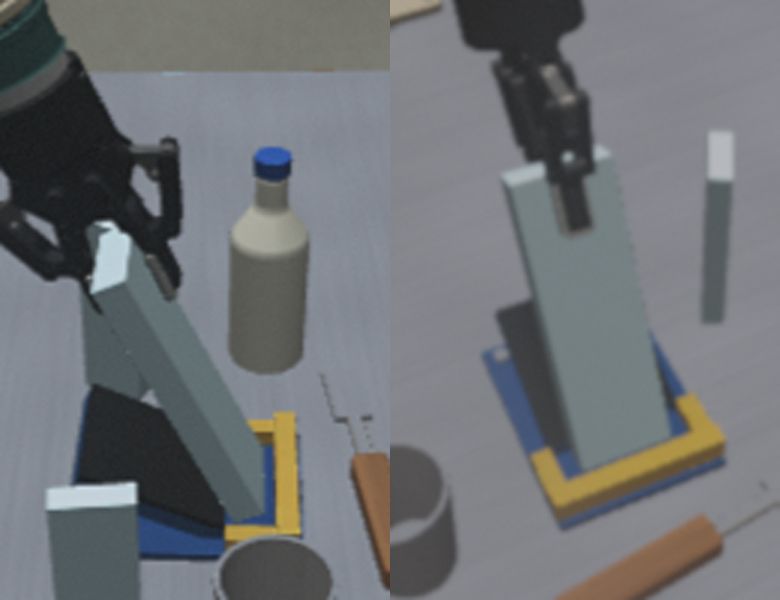

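At about 24° the slab rests on the front finger, with its foot in the pocket and the rear finger clear of it. I'll carry on down, opening the gap a little at a time once the tool tilt is capped.

```bash
python3 - <<'E'
from h import *
from bench import bot
for th in list(range(27,64,3))+[64.5,66,67.5]:
    s=.178+.012*np.clip((th-38)/26,0,1)
    p,q,g=plan(th,min(th,38),s,.010)
    if g>.0355: bot.grip(g/.085)
    bot.line_to(p,q,vel=.025)
    print(th,round(bot.current_time(),2),round(g,4),np.round(bot.current_ft_force(),2),np.round(bot.current_finger_force(),2))
c=bot.capture("side"); s=bot.capture("scene"); np.savez("side2.npz",**c); np.savez("scene2.npz",**s)
a=cv2.resize(c["color"][130:330,250:380],None,fx=3,fy=3,interpolation=cv2.INTER_CUBIC)
b=cv2.resize(s["color"][100:300,240:370],None,fx=3,fy=3,interpolation=cv2.INTER_CUBIC)
cv2.imwrite("pics/a3.png",np.hstack([a,b]))
E
```

```text
27 10.47 0.035 [-0.74 -0.76 -0.22] 0.36
30 10.97 0.035 [-0.85  0.39 -1.99] 0.4
33 11.46 0.035 [-0.12  0.41 -0.48] 0.45
36 11.95 0.035 [ 0.02 -0.41 -0.6 ] 0.49
39 12.68 0.0357 [-0.42 -0.89 -1.6 ] 0.54
42 13.43 0.0378 [-0.96 -0.26 -0.37] 0.59
45 14.18 0.0397 [-0.47  0.07 -0.37] 0.64
48 14.92 0.0415 [-1.35  0.47 -0.72] 0.67
51 15.66 0.043 [-1.4  -0.34 -0.88] 0.69
54 16.39 0.0445 [-0.56 -0.65 -1.01] 0.72
57 17.12 0.0458 [-1.58  0.4  -1.99] 0.73
60 17.84 0.0469 [-0.78 -0.38 -2.02] 0.75
63 18.56 0.0479 [-1.32  0.06 -0.82] 0.71
64.5 19.1 0.0484 [0.51 0.24 0.29] 0.0
66 19.65 0.0492 [-0.45 -0.71  0.48] 0.0
67.5 20.2 0.05 [ 0.61 -0.39  0.23] 0.32
```

View pics/a3.png

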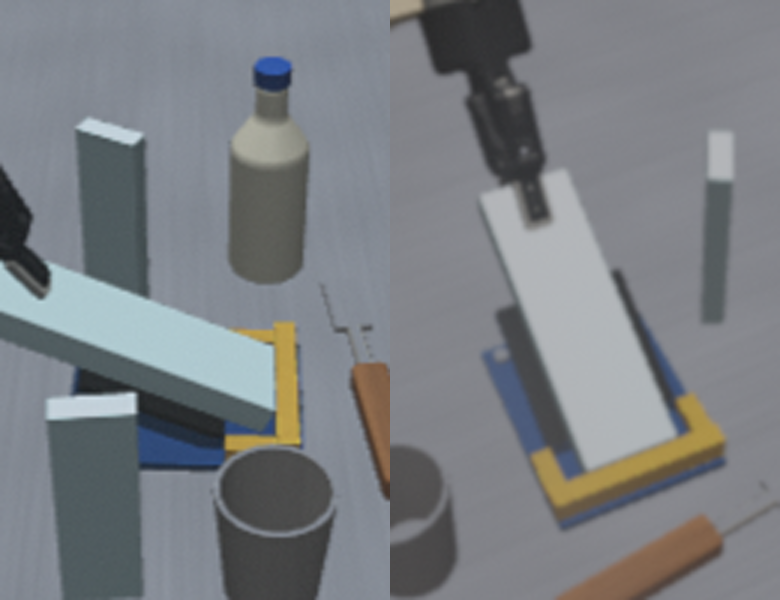

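The slab lies on the bed with its foot in the pocket. Finger load went to zero at about 64°, and the rear finger just touches now. I'll open, re-centre, retreat along the tool axis and check.

```bash
python3 - <<'E'
from h import *
from bench import bot
bot.grip(.68)
p,q,g=plan(65.5,38,.19,.01); bot.line_to(p,q,vel=.03)
print(bot.current_finger_force(),bot.current_ft_force())
t=Ro.from_quat(q[[1,2,3,0]]).apply([0,0,1])
print(bot.line_to(p-.1*t,vel=.06,contact_N=5),bot.current_time())
p=np.array(bot.current_position())+[0,0,.12]
try: bot.line_to(p,vel=.12)
except bot.PlanningError as e: print(e)
c=bot.capture("side"); s=bot.capture("scene")
B=cloud(c);A=cloud(s)
for M in(A,B):
    k=((M>[.52,0,.075])&(M<[.68,.05,.14])).all(-1); m,n=plane(M[k]); print(k.sum(),m.round(4),n.round(3),"tilt",np.degrees(np.arccos(abs(n[2]))),"d to bed",(m-[.619,.01,.0455])@n)
a=cv2.resize(c["color"][130:330,230:400],None,fx=2.3,fy=2.3,interpolation=cv2.INTER_CUBIC)
b=cv2.resize(s["color"][100:300,220:390],None,fx=2.3,fy=2.3,interpolation=cv2.INTER_CUBIC)
cv2.imwrite("pics/a4.png",np.hstack([a,b])); print(bot.current_time(),bot.current_position())
E
```

```text
0.0 [-0.14642711  0.8630933   0.42666069]
False 22.7167
1007 [0.5683 0.0247 0.096 ] [ 0.416 -0.023  0.909] tilt 24.611294700484258 d to bed 0.02446766583177248
768 [0.5683 0.0242 0.098 ] [ 0.418 -0.014  0.908] tilt 24.74000795757195 d to bed 0.02632491703339897
23.9667 [0.46663238 0.0350057  0.2916257 ]
```

View pics/a4.png

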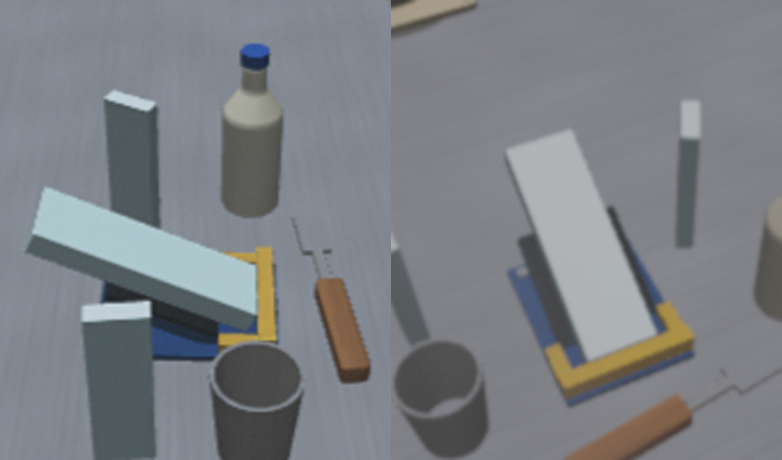

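The slab lies flat: its top face is at 24.7° and sits 25 mm above the bed plane. Its foot is in the pocket against the stop, the other objects look undisturbed, and the robot is clear.

```bash
python3 -c "
from bench import bot
print(bot.job_done())"
```

```text
the job is handed in; nothing more can be done
None
```

I tipped the slab onto the bed and handed the job in at about 24 s. It lies flat with its foot in the pocket at the yellow stop, it was steadied all the way down without pinching, the bottle, cup and chisel look undisturbed, and the arm is clear of everything.

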